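Release and push the filter cover off a bench dust extractor

TASK

Open the dust extractor for a filter change, working with the fingertips only: press the orange snap tab down until the white filter cover kicks loose, then push the cover by its rib, away from the tab, until it is completely off the filter opening and out of its guides. Leave it lying flat and roughly straight on the black deck beside the opening, not hanging over the deck's end, and do not grip, lift or force it. Leave the spare filter, jar, bowl and bottle alone.

Things in the scene. Friction and masses are not known exactly. Their poses are not given: they have to be found in the camera images.
- extractor: Bench dust extractor, bolted down: blue box with flat black deck, 200 mm deep (its x), 330 mm long (its y, -175 to +155 mm), deck 100 mm above the bench. Origin on the bench, mid-depth; z up. Along y: orange tab at -138 mm, filter opening with the seated cover centred at -60 mm, then bare deck to the end at +155 mm. Two spring houses 8 mm high flank the tab at x = +-31 to +-57 mm.
- seat (a point): Centre of the filter opening (90 mm in the extractor's x, 80 mm in y) at deck height, fixed to the extractor; the seated cover's origin lies here. Two dark steel guides 11 mm high, inner faces at x = +-61.5 mm from here, y = -55 to +35 mm, lip over the cover's sides: the cover can only slide along y while in them. Axes as the extractor's.
- cover: Loose white filter cover, 120 mm (its x) by 110 (y) by 6 thick, 0.12 kg, on the deck; origin under its centre, axes as the extractor's at the start. The tab's tooth stops it sliding to +y. With the tab down, spring pins kick it 14 to 20 mm to +y and it stops, free; it then slides at 1 to 3 N. Slid 95 mm or more from the seat it is clear of opening and guides; up to 160 mm it is wholly on the deck.
- rib (a point): Middle of the cover's finger rib, half-way up its 15 mm height above the cover's top; 16 mm to +y of the cover's centre, 13.5 mm above its underside. The rib is 70 mm long across the cover (x), 8 mm thick (y). The cover's top is flat for 48 mm on its -y (tab) side: room for fingertips to push the rib to +y.
- tab_top (a point): Middle of the top of the orange snap tab's pad, 26 mm (extractor's x) by 22 mm (y), 14 mm above the deck when up. The seated cover's edge (top 6 mm above the deck) lies 12 mm to +y from the pad. Press straight down.
- snap_tab (a joint): How far the tab is pressed down, m: 0 up, 0.007 at its bottom stop. Sprung: 2 N to start, 7 N at the bottom; the cover is let go below about 0.0045. It springs up when released.
- spare_filter: Bystander: new white pleated filter, 86 x 76 x 20 mm, lying loose on the bench beyond the extractor. Origin under its centre.
- glitter_jar: Bystander: amber glass jar with brass lid, 64 mm across, 85 mm tall, standing on the bench. Origin under its centre.
- bowl: Bystander: steel bowl, 110 mm across, 50 mm tall, on the bench beyond the extractor. Origin under its centre.
- glue_bottle: Bystander: white glue bottle with blue cap, 56 mm across, 150 mm tall, standing on the bench. Origin under its centre.
Mind the look-alikes: they are no part of the job. What is shaped like the cover but blue or red is not meant.

How it is judged:
By the outcome, as a careful person would: the job done as asked, in the order asked, and still so for the second after the job is handed in, with the robot touching nothing.
It also fails if it takes over 38 s, if anything falls off the work surface, if the arm or the gripper's body presses on something with over 40 N, if the wrist force passes 120 N, or if a joint passes its speed limit or range.

ROBOT

A 6-joint arm with a two-finger parallel gripper is mounted at the origin on the work surface. World frame = base frame: x ahead of the robot, y to its left, z up, the work surface at z = 0. Lengths are in m, angles in degrees, forces in N, time in s.
With the tool pointing down it reaches from about 0.275 to 0.825 m from the base axis. Payload 4.9 kg.
Tool frame: the origin (TCP) lies between the finger pads; the fingertips stand 11 mm ahead of it and the grasp point (between the pads) lies 8 mm behind it; z points along the fingers, y is the line along which they close (so a half turn about z gives the same grasp; the last joint's range is limited). The gripper opens to 85 mm and grips with 20 to 120 N. Pads are 22 mm wide; open, the fingers measure 114 mm over their backs; the gripper's body (76 mm by 85 mm) begins 54 mm behind the grasp point. The pads swing forward as they close: fully open they stand 13 mm farther back than shut.
Start: joints at [59.118, 18.69, -11.035, 60.275, 0, 82.311], TCP at [0.217, 0.506, 0.242] pointing down, gripper open.
Joint ranges: [-152.03, 152.03], [-55.5, 102.48], [-74.3, 77.21], [-110.64, 120.58], [-84.22, 78.4], [-180, 180]. Speed limits (degrees/s): [147.25, 147.25, 180, 180, 180, 180].

INTERFACE

Orientations are given as a 3x3 rotation matrix whose columns are the frame's x, y, z axes.
In Python, from workcell import robot gives the robot as it stands.
- The arm moves only by the shell command python3 -m handwheel 'ROWS' [OPENING] [FORCE]. ROWS is text: rows parted by semicolons, each of 4 numbers parted by spaces: the shift along the tool's x, y, z in mm, then the turn about the tool's z in degrees. In form: tx ty tz roll; .... A call has 1 to 20 rows; each row is the pose to reach, as a shift and turn from the pose commanded when the call began, along the tool's axes at that moment; what a row does not reach only later rows make up. A row lasts 1/12 s, in which the tool goes at most 41.7 mm and 7.16 degrees, less where a joint would pass 70% of its speed; a pose out of reach is approached as far as the arm can. A call with a gripper value outside its range is refused whole. OPENING is the closure, from -1 (fully open) to 1 (shut), set as the call begins (- or left out, the last holds). The fingers move at their own pace and stop on an object; FORCE is the grip in N (left out, the last holds). Time passes only in rows, so rows that repeat a pose let the fingers close. It gives the time, the measured TCP pose, the force, the opening and the grip force at its end, in the units of the state.
- robot.observe(): the state, without advancing time (a new reading comes with each control period).
- robot.snapshot(name): name is "scene" or "side" or "wrist"; returns a dict with "pixels" (480x640x3 uint8, red, green, blue), "range_z" (480x640 float32, m along the optical axis (not along the pixel's ray), 0 where there is no reading), "intrinsics" (3x3 intrinsics, pixels), "world_to_cam" (4x4, takes a point from world to camera coordinates). Camera axes: x right, y down, z forward; pixel columns grow to the right and rows downward; lengths in m; the calibration is good to about 2 mm. A picture is of the moment at which its call begins.
- robot.hand_in(): hands the job in; it is judged then, once.
Trained networks look in the newest picture that a camera, given by its name, has taken for a name from the list of things; names that differ only in an ending like _2 or _b are one class to them, and where a whole thing is asked for, a point or a joint stands for the part that bears it (a point fixed in the world has none). Each returns a list of dicts, best first, with "conf" (0 to 1); they miss things now and then, are a little off and sometimes report something else, mostly with a low value. They report only what shows in the picture. A call takes as long as a camera call. They do not tell look-alikes from the thing itself.
- robot.regions_of(query, camera): "mask" (480x640 bool, what is visible of it) and "bbox" ([left, top, width, height] in pixels, round what is visible of it).
- robot.spot_point(query, camera): "xy" ([column, row] in pixels: a listed point, or the origin of a listed thing).
The state is a dict: "time": time; "qpos": joint angles; "qvel": joint speeds; "joint_torque": joint torques, N m; "tool_pos": TCP position; "tcp_rot": TCP orientation; "wrist_force": force on the tool from outside, world axes, zero at the start; "ft_torque": the same for the moment, N m; "opening": opening from 0.0 (shut) to 1.0 (fully open); "finger_force": force on a finger pad.
Only numpy, scipy, OpenCV 4.12 (cv2) and the standard library are available. Lean on these libraries where they do the work, as an engineer would, in place of code of your own. Each camera call takes 0.05 s, during which the arm holds its last target. There are 200 camera calls.

## Working session

There is one attempt and no reset: what is moved stays moved. The work goes in short steps, Python scripts to look and compute and a shell command to move; the robot and the scene stay as the last step left them, time stands still between calls to the robot, and variables do not carry over. Pictures are saved under pics/ and viewed, at most 10 in all, crops included, and the job is handed in when it is done.

```bash
mkdir -p pics; cat > h.py <<'E'
import numpy as np, cv2
from workcell import robot
def back(s,u,v,z):
    K=np.array(s["intrinsics"]);p=np.linalg.inv(K)@[u,v,1]*z
    return (np.linalg.inv(s["world_to_cam"])@np.r_[p,1])[:3]
def at(s,u,v):
    w=s["range_z"][int(v)-2:int(v)+3,int(u)-2:int(u)+3];w=w[w>0]
    return back(s,u,v,np.median(w)) if w.size else None
def cloud(s):
    K=np.array(s["intrinsics"]);z=s["range_z"];v,u=np.mgrid[:480,:640]
    P=np.stack([(u-K[0,2])*z/K[0,0],(v-K[1,2])*z/K[1,1],z,np.ones_like(z)],-1)
    return (P@np.linalg.inv(s["world_to_cam"]).T)[...,:3]
def save(s,n): cv2.imwrite(f"pics/{n}.png",s["pixels"][...,::-1])
E
python3 - <<'E'
from h import *
np.set_printoptions(precision=4,suppress=True)
o=robot.observe();print(o["time"],o["tool_pos"],o["tcp_rot"],o["opening"])
ims=[]
for c in ("scene","side"):
    s=robot.snapshot(c);ims.append(s["pixels"])
    for q in ("tab_top","rib","seat"):
        for r in robot.spot_point(q,c)[:3]: print(c,q,r["xy"],round(r["conf"],2),at(s,*r["xy"]))
    save(s,c)
E
```

```text
0.0 [0.2163 0.5051 0.2415] [[-0.9192  0.3939 -0.0009]
 [ 0.3939  0.9192 -0.0015]
 [ 0.0002 -0.0017 -1.    ]] 1.0009327768637526
scene tab_top [299.7, 190.8] 0.62 [ 0.4751 -0.1025  0.1143]
scene rib [315.1, 215.7] 0.92 [ 0.5158 -0.0126  0.116 ]
scene rib [318.2, 169.7] 0.74 [ 0.2804 -0.2358  0.0146]
scene rib [143.9, 241.0] 0.65 [ 0.7683 -0.32    0.0114]
scene seat [311.2, 216.3] 0.93 [ 0.5241 -0.0161  0.117 ]
side tab_top [317.0, 279.0] 0.68 [ 0.4721 -0.1094  0.1133]
side tab_top [398.2, 342.9] 0.56 [ 0.6052 -0.2143  0.0174]
side rib [325.4, 247.4] 0.97 [ 0.512  -0.0204  0.1139]
side rib [225.6, 392.0] 0.86 [ 0.2772 -0.2466  0.0101]
side rib [504.7, 378.1] 0.59 [ 0.7642 -0.3313  0.0107]
side seat [324.1, 262.9] 0.75 [ 0.5004 -0.0554  0.1038]
side seat [409.5, 253.8] 0.27 [ 0.6765 -0.0648  0.1031]
```

View pics/scene.png

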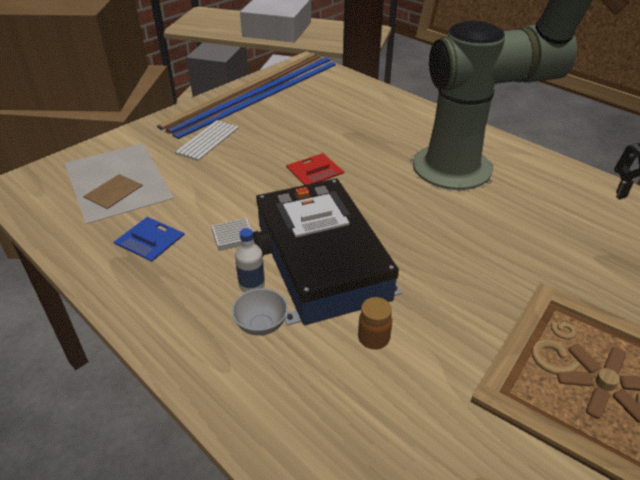

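View pics/side.png

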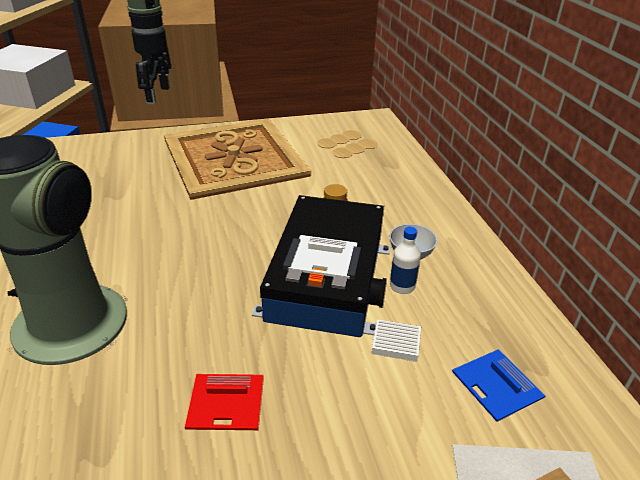

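The white cover on the black deck is at scene (315,216) / side (325,250). Its look-alikes are red at scene (316,168) / side (225,400) and blue at scene (150,238) / side (500,385). I choose the white one, with the orange tab at scene (302,192) / side (316,280). Next I fit the deck pose and check a close crop.

```bash
python3 - <<'E'
from h import *
np.set_printoptions(precision=4,suppress=True)
tiles=[]
for c in ("scene","side"):
    s=robot.snapshot(c);P=cloud(s);px=s["pixels"].astype(int)
    box=(abs(P[...,0]-.52)<.25)&(abs(P[...,1]-.03)<.3)&(s["range_z"]>0)
    d=box&(abs(P[...,2]-.1)<.006)
    n,l,st,_=cv2.connectedComponentsWithStats(d.astype(np.uint8));d=l==1+st[1:,4].argmax()
    Q=P[d][:,:2]; r=cv2.minAreaRect((Q*1000).astype(np.float32));print(c,"deck",r,cv2.boxPoints(r).tolist(),np.median(P[d][:,2]))
    R,G,B=px[...,0],px[...,1],px[...,2]
    o=box&(R>120)&(R>1.6*G)&(B<.5*G+20)&(P[...,2]>.108)&(P[...,2]<.125)&(P[...,1]<0)
    print("orange",o.sum(),P[o].mean(0),np.percentile(P[o],[5,95],axis=0).tolist())
    b=box&(P[...,2]>.1135)&(P[...,2]<.13)&(P[...,1]>-.08)&(P[...,1]<.1)
    print("rib",b.sum(),np.median(P[b],0),cv2.minAreaRect((P[b][:,:2]*1000).astype(np.float32)) if b.any() else 0)
    u,v=(315,210) if c=="scene" else (322,262)
    tiles.append(cv2.resize(s["pixels"][v-50:v+50,u-65:u+65],(390,300),interpolation=2))
cv2.imwrite("pics/crop.png",np.hstack(tiles)[...,::-1])
E
```

```text
scene deck ((525.0513305664062, 16.493850708007812), (337.1844482421875, 202.63096618652344), 64.63562774658203) [[361.28204345703125, -92.44554138183594], [544.3798217773438, -179.2472381591797], [688.8206176757812, 125.43324279785156], [505.72283935546875, 212.2349395751953]] 0.10209959179491601
orange 72 [ 0.4725 -0.0961  0.1158] [[0.460252056980407, -0.10831452688577069, 0.1128044725893136], [0.4830937004925396, -0.08501044680018324, 0.11824582520043098]]
rib 399 [ 0.5277 -0.0232  0.1175] ((557.9749145507812, -45.05583953857422), (98.24481201171875, 267.82012939453125), 75.7339859008789)
side deck ((526.8628540039062, 13.58746337890625), (338.9419250488281, 200.6206512451172), 64.42678833007812) [[363.2249755859375, -95.98082733154297], [544.191650390625, -182.58154296875], [690.500732421875, 123.15575408935547], [509.5340576171875, 209.7564697265625]] 0.09974429247875971
orange 124 [ 0.4709 -0.1049  0.1131] [[0.459290815406396, -0.11573365160541724, 0.10968003882388486], [0.4821212541814965, -0.09282306229660989, 0.11585945685208346]]
rib 263 [ 0.5311 -0.0292  0.119 ] ((563.1322631835938, -43.73976135253906), (68.48590850830078, 252.06825256347656), 74.54723358154297)
```

View pics/crop.png

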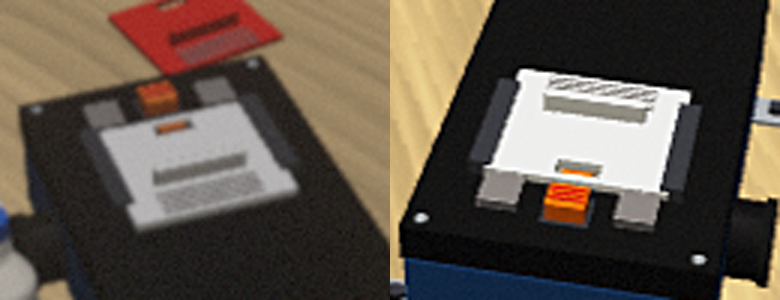

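The crop confirms the white seated cover, with the orange tab on its -y side (tab at left tile (157,97), right tile (567,203)). The extractor's y axis points at 64.5° in world, and the tab is at about (0.4715, -0.1005). I'll close the fingers and go above it.

```bash
python3 -m handwheel '-473 -456 60 92.3;-473 -456 60 92.3;-473 -456 60 92.3;-473 -456 60 92.3;-473 -456 60 92.3;-473 -456 60 92.3;-473 -456 60 92.3;-473 -456 60 92.3;-473 -456 60 92.3;-473 -456 60 92.3;-473 -456 60 92.3;-473 -456 60 92.3;-473 -456 60 92.3;-473 -456 60 92.3;-473 -456 60 92.3;-473 -456 60 92.3;-473 -456 60 92.3;-473 -456 60 92.3;-473 -456 60 92.3;-473 -456 60 92.3' 1 20
cat > chk.py <<'E'
from h import *
np.set_printoptions(precision=4,suppress=True)
o=robot.observe();print(o["time"],o["tool_pos"],o["wrist_force"],o["opening"],o["qpos"]);R=np.array(o["tcp_rot"]);print(R)
u=np.array([.4305,.9026,0]);x=np.array([.9026,-.4305,0]);O=np.array([.5303,.024,.1])
d=np.array(o["tool_pos"])-O;print("extr frame mm",d@x*1e3,d@u*1e3,d[2]*1e3)
E
python3 chk.py; python3 - <<'E'
from h import *
s=robot.snapshot("wrist");save(s,"wrist1")
for q in("tab_top","rib"):
  for r in robot.spot_point(q,"wrist")[:2]: print(q,r["xy"],r["conf"],at(s,*r["xy"]))
P=cloud(s);px=s["pixels"].astype(int);R,G,B=px[...,0],px[...,1],px[...,2]
o=(R>120)&(R>1.6*G)&(B<.5*G+20)&(P[...,2]>.108)&(P[...,2]<.125);print(o.sum(),P[o].mean(0))
E
```

```text
time: 2.17
tool_pos: [0.4711, -0.0987, 0.1823]
tcp_rot: [[0.429, 0.903, -0.001], [0.903, -0.429, 0.001], [0.0, -0.001, -1.0]]
wrist_force: [-0.2, 0.2, 0.1]
opening: -0.0
finger_force: 0.0
2.1667 [ 0.4711 -0.0987  0.1823] [-0.1601  0.1604  0.1336] -0.00012282697795075592 [-20.6414  14.549  -26.2718  49.2287   0.0139  94.7784]
[[ 0.4292  0.9032 -0.0007]
 [ 0.9032 -0.4292  0.0005]
 [ 0.0002 -0.0009 -1.    ]]
extr frame mm -0.5906727931188894 -136.26941292643673 82.26239116459274
tab_top [325.0, 268.5] 0.84 [ 0.47153801 -0.10093658  0.11424677]
rib [323.6, 62.7] 0.61 [ 0.51101529 -0.01558276  0.12067076]
1592 [ 0.47111873 -0.09951288  0.11362319]
```

View pics/wrist1.png

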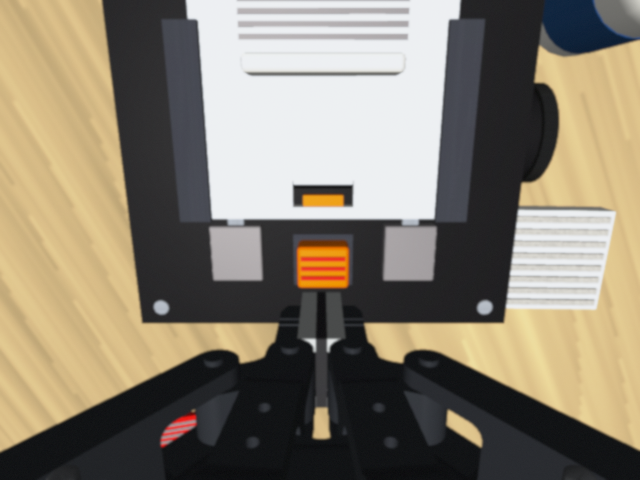

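The wrist view shows the tab at (323,268), directly ahead of the shut fingertips at (321,300). The rib is at (323,63) and alignment with the cover is good. Next I descend to just above the tab, then press.

```bash
python3 -m handwheel '-2 0 25 0;-2 0 45 0;-2 0 52 0;-2 0 54 0;-2 0 54 0'; python3 -m handwheel '0 0 1.5 0;0 0 3 0;0 0 4 0;0 0 5 0;0 0 6 0;0 0 6 0;0 0 6 0'
```

```text
time: 2.73
tool_pos: [0.4707, -0.1011, 0.1283]
tcp_rot: [[0.43, 0.903, -0.001], [0.903, -0.43, 0.0], [-0.0, -0.001, -1.0]]
wrist_force: [-0.2, 0.7, -0.6]
opening: 0.002
finger_force: 0.0
time: 3.32
tool_pos: [0.4716, -0.1019, 0.1232]
tcp_rot: [[0.43, 0.903, 0.002], [0.903, -0.43, -0.0], [0.0, 0.002, -1.0]]
wrist_force: [-0.6, 0.6, 5.1]
opening: -0.003
finger_force: 2.6
```

```bash
python3 -m handwheel '0 0 1 0;0 0 2 0;0 0 3 0;0 0 3 0;0 0 3 0;0 0 3 0'; python3 - <<'E'
from h import *
s=robot.snapshot("wrist");save(s,"wrist2")
for r in robot.spot_point("rib","wrist")[:2]: print(r["xy"],r["conf"],at(s,*r["xy"]))
E
```

```text
time: 3.82
tool_pos: [0.4716, -0.1019, 0.1201]
tcp_rot: [[0.43, 0.903, 0.002], [0.903, -0.43, -0.0], [0.0, 0.002, -1.0]]
wrist_force: [-0.7, -0.4, 5.8]
opening: 0.001
finger_force: 2.6
```

```bash
python3 -m handwheel '0 0 1 0;0 0 1.5 0;0 0 2 0;0 0 2 0;0 0 2 0'; python3 - <<'E'
from h import *
s=robot.snapshot("side")
for q in("rib","tab_top"):
  for r in robot.spot_point(q,"side")[:2]: print(q,r["xy"],r["conf"],at(s,*r["xy"]))
s2=robot.snapshot("wrist")
cv2.imwrite("pics/press.png",np.hstack([cv2.resize(s["pixels"][212:312,257:387],(390,300)),cv2.resize(s2["pixels"],(400,300))])[...,::-1])
E
```

```text
time: 4.33
tool_pos: [0.4716, -0.1019, 0.1182]
tcp_rot: [[0.43, 0.903, 0.002], [0.903, -0.43, -0.0], [0.0, 0.002, -1.0]]
wrist_force: [-1.5, -0.0, 6.3]
opening: -0.001
finger_force: 3.2
rib [227.7, 391.5] 0.98 [ 0.28076881 -0.24795697  0.01215712]
rib [324.6, 241.3] 0.84 [ 0.47975163 -0.12535474  0.21252201]
tab_top [317.7, 278.4] 0.62 [ 0.47194193 -0.11488524  0.11944184]
```

View pics/press.png

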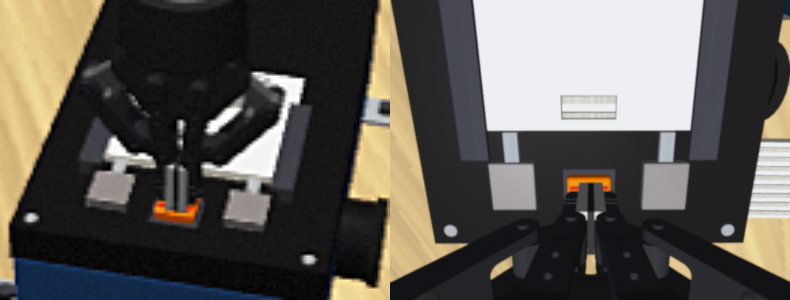

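The tab is down, both spring pins are out, and the cover has moved clear of the tab (right tile: edge at y≈130, pins at (512,147) and (667,147)). I retract upwards, part-open the fingers to spread them along the rib, and measure the rib.

```bash
python3 -m handwheel '0 0 -15 0;0 0 -40 0;0 0 -62 0;0 0 -62 0;0 0 -62 0;0 0 -62 0' 0.3; python3 chk.py; python3 - <<'E'
from h import *
s=robot.snapshot("wrist");P=cloud(s)
u=np.array([.4305,.9026,0]);x=np.array([.9026,-.4305,0]);O=np.array([.5303,.024,.1])
for r in robot.spot_point("rib","wrist")[:2]:
  p=at(s,*r["xy"]);print(r["xy"],r["conf"],p,(p-O)@x*1e3,(p-O)@u*1e3)
D=(P-O)*1e3;a=D@x;b=D@u;z=D[...,2];v=s["range_z"]>0
m=v&(abs(a)<45)&(b>-70)&(b<20)&(z>16)&(z<26)
print(m.sum(),np.percentile(a[m],[1,50,99]),np.percentile(b[m],[1,5,50,95,99]),np.median(z[m]))
w=v&(abs(a)<50)&(b>-120)&(b<-40)&(z>3.5)&(z<9)&(s["pixels"].min(-1)>190);print(np.percentile(b[w],[.5,2]),np.median(z[w]))
E
```

```text
time: 5.03
tool_pos: [0.4706, -0.1016, 0.1789]
tcp_rot: [[0.43, 0.903, -0.0], [0.903, -0.43, 0.0], [-0.0, -0.0, -1.0]]
wrist_force: [0.0, 0.1, -0.3]
opening: 0.346
finger_force: 0.0
5.0333 [ 0.4706 -0.1016  0.1789] [ 0.0014  0.1163 -0.2561] 0.34605011751774956 [-20.9729  14.7457 -26.5629  48.7085  -0.0013  94.5242]
[[ 0.4305  0.9026 -0.0003]
 [ 0.9026 -0.4305  0.0001]
 [-0.     -0.0003 -1.    ]]
extr frame mm 0.22488260354744402 -139.04234141000794 78.86998514213752
[319.8, 17.6] 0.92 [ 0.51633169 -0.00292744  0.12051616] -1.0155343747131482 -30.31806261882387
[189.9, 464.2] 0.65 [ 0.45906096 -0.07718331  0.25608375] -20.74094201986423 -121.99645838177985
3962 [-34.68333008  -0.93558339  32.77275033] [-32.33211329 -32.1152952  -28.75311269 -24.7870323  -24.15074644] 20.257777902072906
[-98.68540261 -97.72483257] 5.608749818575342
```

```bash
python3 -m handwheel '35 0 0 0;70 0 0 0;89 0 0 0;89 0 0 0;89 0 20 0;89 0 40 0;89 0 50 0;89 0 55 0;89 0 58 0;89 0 58 0;89 0 58 0'; python3 chk.py; python3 - <<'E'
from h import *
s=robot.snapshot("side");s2=robot.snapshot("wrist")
cv2.imwrite("pics/behind.png",np.hstack([cv2.resize(s["pixels"][212:312,257:387],(390,300)),cv2.resize(s2["pixels"],(400,300))])[...,::-1])
E
```

```text
time: 6.05
tool_pos: [0.5096, -0.0217, 0.1218]
tcp_rot: [[0.431, 0.902, 0.001], [0.902, -0.431, -0.0], [0.0, 0.001, -1.0]]
wrist_force: [0.8, 0.7, -0.2]
opening: 0.347
finger_force: 0.0
6.05 [ 0.5096 -0.0217  0.1218] [ 0.8341  0.729  -0.1524] 0.3469284067133163 [-10.7305  21.2605 -26.7836  41.9151  -0.0037 104.7873]
[[ 0.4308  0.9025  0.0007]
 [ 0.9025 -0.4308 -0.0002]
 [ 0.0001  0.0007 -1.    ]]
extr frame mm 0.9818445643369255 -50.14179541815127 21.790883630285723
```

View pics/behind.png

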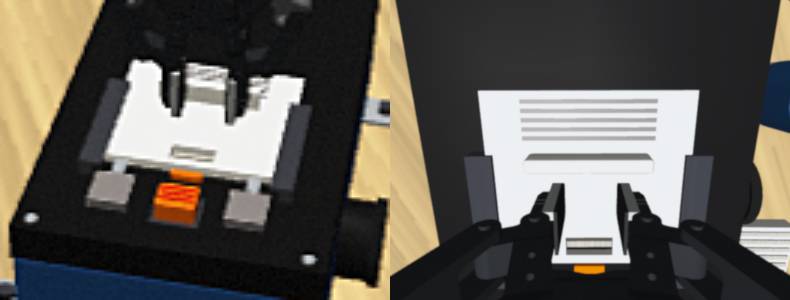

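Both fingertips stand on the cover's flat behind the rib (right tile: rib (590,163), tips (557,190) and (623,190)). Now I push.

```bash
python3 -m handwheel '2 0 2 0;5 0 2 0;8 0 2 0;12 0 2 0;16 0 2 0;20 0 2 0;25 0 2 0;30 0 2 0;35 0 2 0;40 0 2 0;45 0 2 0;50 0 2 0;55 0 2 0;59 0 2 0;62 0 2 0'; python3 chk.py
```

```text
time: 7.4
tool_pos: [0.5361, 0.0351, 0.1192]
tcp_rot: [[0.43, 0.903, -0.0], [0.903, -0.43, 0.0], [0.0, -0.0, -1.0]]
wrist_force: [-1.1, -1.6, 2.1]
opening: 0.347
finger_force: 1.0
7.4 [0.5361 0.0351 0.1192] [-1.0576 -1.568   2.0562] 0.3466610451489666 [ -4.1257  23.9823 -22.8407  43.1799   0.0052 111.3509]
[[ 0.4301  0.9028 -0.    ]
 [ 0.9028 -0.4301  0.0001]
 [ 0.0001 -0.0001 -1.    ]]
extr frame mm 0.447613905111199 12.563863239327107 19.23462698918474
```

```bash
python3 -m handwheel '3 0 0 0;7 0 0 0;12 0 0 0;17 0 0 0;22 0 0 0;27 0 0 0;32 0 0 0;37 0 0 0;42 0 0 0;46 0 0 0;49 0 0 0;51 0 0 0;53 0 0 0;54 0 0 0;54 0 0 0'; python3 -m handwheel '-4 0 0 0;-10 0 0 0;-14 0 -5 0;-14 0 -30 0;-14 0 -65 0;-40 0 -90 0;-80 0 -110 0;-100 0 -110 0;-100 0 -110 0;-100 0 -110 0'; python3 chk.py; python3 - <<'E'
from h import *
s=robot.snapshot("wrist");S=robot.snapshot("side");P=cloud(s)
u=np.array([.4305,.9026,0]);x=np.array([.9026,-.4305,0]);O=np.array([.5303,.024,.1])
D=(P-O)*1e3;a=D@x;b=D@u;z=D[...,2]
w=(s["range_z"]>0)&(abs(a)<95)&(abs(b)<170)&(z>2)&(z<30)&(s["pixels"].min(-1)>150)
n,l,st,_=cv2.connectedComponentsWithStats(w.astype(np.uint8));w=l==1+st[1:,4].argmax()
print(cv2.minAreaRect(np.stack([a[w],b[w]],1).astype(np.float32)),np.median(z[w]))
cv2.imwrite("pics/end.png",np.hstack([cv2.resize(S["pixels"][180:330,225:425],(400,300)),cv2.resize(s["pixels"],(400,300))])[...,::-1])
E
```

```text
time: 8.65
tool_pos: [0.5593, 0.0836, 0.1193]
tcp_rot: [[0.43, 0.903, 0.0], [0.903, -0.43, 0.001], [0.001, -0.0, -1.0]]
wrist_force: [0.7, -0.2, -0.4]
opening: 0.349
finger_force: 0.0
time: 9.48
tool_pos: [0.5158, -0.0081, 0.2301]
tcp_rot: [[0.433, 0.901, 0.001], [0.901, -0.433, 0.0], [0.001, 0.001, -1.0]]
wrist_force: [0.3, -0.2, -0.3]
opening: 0.352
finger_force: 0.0
9.4833 [ 0.5158 -0.0081  0.2301] [ 0.2542 -0.1638 -0.3171] 0.3519207418472953 [ -9.1114  15.5399 -17.3008  57.0843   0.0246 106.5435]
[[ 0.4329  0.9014  0.0014]
 [ 0.9014 -0.4329  0.0002]
 [ 0.0008  0.0011 -1.    ]]
extr frame mm 0.7448406341399579 -35.16540467933005 130.12497325995722
((-1.1342620849609375, 53.860260009765625), (86.41304016113281, 120.578857421875), 89.92279815673828) 5.6654060435227525
```

View pics/end.png

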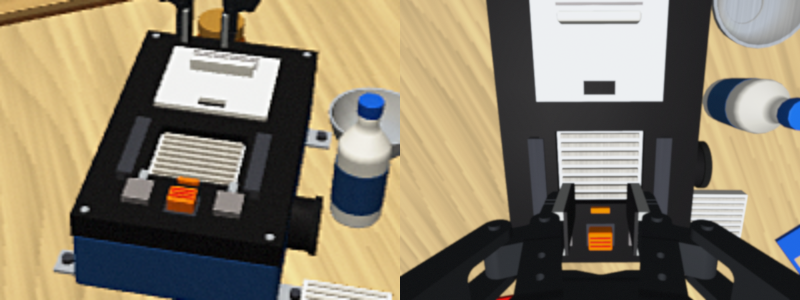

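The cover lies flat and straight on bare deck, about 126 mm from the seat. It is clear of the opening and guides, and the tab has sprung back up. The robot is touching nothing, so I hand in.

```bash
python3 -c "
from workcell import robot
print(robot.hand_in())"
```

```text
the job is handed in; nothing more can be done
None
```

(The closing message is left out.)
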